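# Build the sieve stack on the shaker

## Robot

A 6-joint arm with a two-finger parallel gripper is mounted at the origin on the work surface. World frame = base frame: x ahead of the robot, y to its left, z up, the work surface at z = 0. Lengths are in m, angles in rad, forces in N, time in s.
With the tool pointing down it reaches from about 0.3 to 0.875 m from the base axis. Payload 6.4 kg.
Tool frame: the origin (TCP) lies on the mounting face of the last link; the fingertips stand 166 mm ahead of it and the grasp point (between the pads) lies 147 mm ahead of it; z points along the fingers, x is the direction in which the jaws open and shut, and the axes are right-handed (so a half turn about z gives the same grasp; the last joint's range is limited). The gripper opens to 88 mm and grips with 3 to 60 N. Pads are 18 mm wide; open, the fingers measure 123 mm over their backs; the gripper's body (75 mm by 187 mm) begins 45 mm behind the grasp point.
Start: joints at [0.978, 0.181, 1.607, -0, 1.354, -0.206], TCP at [0.217, 0.533, 0.405] pointing down, gripper open.
Joint ranges: [-2.99, 2.99], [-0.89, 2.07], [0.3, 2.58], [-1.14, 4.28], [0, 2.63], [-3.12, 3.12]. Speed limits (rad/s): [2.57, 2.57, 3.01, 3.14, 3.14, 3.14].

## Interface

Orientations are given as a rotation vector (axis times angle).
In Python, from cell import robot gives the robot as it stands.
- The arm moves only by the shell command python3 -m inch 'ROWS' [FORCE]. ROWS is JSON, a list of rows, each a list of 7 numbers: the turn, a rotation vector about the world's x, y, z in units of 8 degrees (1.0 is 8 degrees), then the shift along the world's x, y, z in cm, then the opening, from -1 (shut) to 1 (fully open). A call has 1 to 20 rows; each row shifts and turns the commanded pose from where the row before left it; what a row does not reach is not made up. A row lasts 1/10 s, in which the tool goes at most 50 mm and 8.59 degrees, less where a joint would pass 70% of its speed; a pose out of reach is approached as far as the arm can. A call is refused whole if a number of a shift passes 5 or a number of a turn 1, either way. A call with a gripper value outside its range is refused whole. The fingers move at their own pace and stop on an object; FORCE is the grip in N (left out, the last holds). Time passes only in rows, so rows that do not move let the fingers close. It gives the time, the measured TCP pose, the force and the opening at its end, in the units of the state.
- robot.get_state(): the state, without advancing time (a new reading comes with each control period).
- robot.camera(name): name is "scene" or "top" or "wrist"; returns the picture (400x640x3 uint8, blue, green, red); there is no depth.
- robot.calibration(name): a dict with "fx", "fy", "cx", "cy" (pixels), "rvec" (rotation vector, rad) and "tvec" (3), from world to camera coordinates, as OpenCV has them. Camera axes: x right, y down, z forward; pixel columns grow to the right and rows downward; lengths in m; the calibration is good to about 2 mm. A picture is of the moment at which its call begins: read the wrist's pose just before it. calibration takes no time and is no camera call; for the wrist camera it gives the pose at the moment of the call.
- robot.finish_job(): hands the job in, once; it reports no verdict.
Trained networks look in the newest picture that a camera, given by its name, has taken for a name from the list of things; names that differ only in an ending like _2 or _b are one class to them, and where a whole thing is asked for, a point or a joint stands for the part that bears it (a point fixed in the world has none). Each returns a list of dicts, best first, with "p" (0 to 1); they miss things now and then, are a little off and sometimes report something else, mostly with a low value. They report only what shows in the picture. A call takes as long as a camera call. They do not tell look-alikes from the thing itself.
- robot.look_for(camera, thing): "box" ([left, top, right, bottom] in pixels, round what is visible of it).
- robot.regions_of(camera, thing): "region" (400x640 bool, what is visible of it) and "box" ([left, top, right, bottom] in pixels, round what is visible of it).
- robot.landmark_of(camera, thing): "xy" ([column, row] in pixels: a listed point, or the origin of a listed thing).
The state is a dict: "time": time; "joint_pos": joint angles; "joint_velocities": joint speeds; "tau": joint torques, N m; "ee_pos": TCP position; "tcp_rot": TCP orientation; "wrist_force": force on the tool from outside, world axes, zero at the start; "ft_torque": the same for the moment, N m; "opening": finger opening in m.
Only numpy, scipy, OpenCV 4.12 (cv2) and the standard library are available. Lean on these libraries where they do the work, as an engineer would, in place of code of your own. Each camera call takes 0.05 s, during which the arm holds its last target. There are 200 camera calls.

## Task

Build the sieve stack in the middle of the shaker's round plate, one part at a time from the bottom up: first the black receiving pan, then the fine blue sieve, the medium yellow one, the coarse red one, and the white lid last. Seat each part fully home and level in the one below before fetching the next, then let go and leave the stack standing; do not disturb the glass dish, the test-tube rack or the mortar.

Things in the scene. Friction and masses are not known exactly. Their poses are not given: they have to be found in the camera images.
- pan: Receiving pan of the sieve set: plain black round cup, 60 mm outside diameter, 30 mm tall, flat bottom without spigot, open top 54 mm inside. About 50 g. Origin: centre of its underside, z up. Of all five parts: they stand upright on the bench, are round, and any turn about the axis will do.
- fine: Fine sieve: blue, close mesh (1.5 mm holes). Round frame 60 mm outside, 32 mm tall, open top 54 mm inside; below it an 8 mm tall spigot 51 mm wide, tapering to 47 at its foot: 40 mm in all, 50 g. Spigot drops into the part below till frame rests on rim. Origin: centre of spigot's foot, z up; seated, 22 mm above the pan's. Grip the frame, tips above its lower edge.
- medium: Medium sieve: yellow frame, mesh holes about 4 mm. Same size and shape as the fine sieve: 60 mm frame 32 mm tall over an 8 mm spigot, 40 mm in all, on whose foot it stands. Origin: centre of the spigot's foot, z up; seated, it is 32 mm above the fine sieve's origin. Grip the frame with the finger tips above its lower edge.
- coarse: Coarse sieve: red frame, mesh holes about 7 mm. Same size and shape as the fine sieve: 60 mm frame 32 mm tall over an 8 mm spigot, 40 mm in all, on whose foot it stands. Origin: centre of the spigot's foot, z up; seated, it is 32 mm above the medium sieve's origin. Grip the frame with the finger tips above its lower edge.
- lid: Lid: white disc, 60 mm in diameter, 5 mm thick, over the same 8 mm spigot as the sieves, on which it stands; upright black round knob, 20 mm in diameter and 25 mm tall, on the middle of its top (from 13 to 38 mm above the origin): grip it there. About 45 g. Origin: centre of the spigot's foot, z up; seated, it is 32 mm above the coarse sieve's origin.
- plate (a point): Centre of the top of the shaker's round plate, 85 mm above the bench: black rubber pad 84 mm wide on an aluminium disc 104 mm wide. The shaker, left or right of the sieves, is a fixed white box 174 x 174 mm, 56 mm tall, its plate on springs, with dials and a red switch on its front and a small strap hook either side of the plate, lower than its top.
- dish: Bystander: shallow clear glass dish, 60 mm in diameter, 14 mm tall, with a white lump of sample in it up to 20 mm high. It stands among the sieve parts. Origin: centre of its underside.
- rack: Bystander: white test-tube rack 200 x 66 x 62 mm, long side along its own x, with three stoppered tubes up to 134 mm high, on the other side of the sieves from the shaker. Origin: centre of its underside.
- mortar: Bystander: white mortar, 90 mm in diameter at the rim, 50 mm tall, its pestle leaning away from the robot up to about 105 mm high, at the far side of the bench. Origin: centre of its underside.
There are look-alikes about, which are no part of the job. Leave any green or purple look-alike of the lid alone.

How it is judged:
By the outcome, as a careful person would: the job done as asked, in the order asked, and still so for the second after the job is handed in, with the robot touching nothing.
It also fails if it takes over 120 s, if anything falls off the work surface, if the arm or the gripper's body presses on something with over 40 N, if the wrist force passes 120 N, or if a joint passes its speed limit or range.

## Working session

There is one attempt and no reset: what is moved stays moved. The work goes in short steps, Python scripts to look and compute and a shell command to move; the robot and the scene stay as the last step left them, time stands still between calls to the robot, and variables do not carry over. Pictures are saved under pics/ and viewed, about 12 in all and at most 16, crops included, and the job is handed in when it is done.

```bash
mkdir -p pics; ls; cat > h.py <<'E'
import numpy as np, cv2
from cell import robot
def ray(cam,uv):
    c=robot.calibration(cam); R,_=cv2.Rodrigues(np.array(c["rvec"],float)); t=np.array(c["tvec"],float).ravel()
    d=R.T@np.array([(uv[0]-c["cx"])/c["fx"],(uv[1]-c["cy"])/c["fy"],1.]); return -R.T@t,d
def at(cam,uv,z):
    o,d=ray(cam,uv); return o+d*(z-o[2])/d[2]
def px(cam,p):
    c=robot.calibration(cam); K=np.array([[c["fx"],0,c["cx"]],[0,c["fy"],c["cy"]],[0,0,1]])
    return cv2.projectPoints(np.array([p],float),np.array(c["rvec"],float),np.array(c["tvec"],float),K,None)[0].ravel()
E
python3 - <<'E'
from h import *
s=robot.get_state(); print({k:np.round(v,3) for k,v in s.items()})
for c in("top","scene"):
    cv2.imwrite(f"pics/{c}0.png",robot.camera(c)); print(c,robot.calibration(c))
    for t in "pan fine medium coarse lid plate dish rack mortar".split():
        for r in robot.landmark_of(c,t)[:4]:
            print(t,np.round(r["p"],2),np.round(r["xy"]), np.round(at(c,r["xy"],.085 if t=="plate" else 0)[:2],3))
E
```

```text
pics
{'time': np.float64(0.0), 'joint_pos': array([ 0.978,  0.182,  1.608, -0.   ,  1.354, -0.206]), 'joint_velocities': array([ 0.001,  0.001,  0.001,  0.   , -0.   ,  0.   ]), 'tau': array([-0.0000e+00, -4.3385e+01, -3.4186e+01,  7.0000e-02,  3.8000e-02,
       -0.0000e+00]), 'ee_pos': array([0.217, 0.532, 0.404]), 'tcp_rot': array([ 2.606,  1.753, -0.003]), 'wrist_force': array([-0.184, -0.654,  0.864]), 'ft_torque': array([ 0.029, -0.039, -0.036]), 'opening': np.float64(0.088)}
top {'fx': 438.3417397775171, 'fy': 438.3417397775171, 'cx': 319.11394299534044, 'cy': 194.9665000463435, 'rvec': array([ 2.14761301, -2.12423144,  0.20543769]), 'tvec': array([-0.01255418,  0.62533951,  0.96550199])}
pan 0.61 [262. 263.] [0.468 0.128]
fine 0.88 [321. 266.] [ 0.462 -0.014]
medium 0.77 [365. 269.] [ 0.457 -0.119]
coarse 0.62 [264. 210.] [0.596 0.127]
lid 0.71 [409. 194.] [ 0.642 -0.228]
lid 0.66 [263. 168.] [0.703 0.134]
lid 0.6 [315. 211.] [0.595 0.003]
lid 0.56 [304. 164.] [0.712 0.032]
plate 0.71 [166. 234.] [0.528 0.332]
dish 0.75 [366. 199.] [ 0.626 -0.122]
rack 0.97 [459. 248.] [ 0.51  -0.346]
mortar 0.61 [354. 136.] [ 0.787 -0.092]
scene {'fx': 369.2755808173843, 'fy': 369.2755808173843, 'cx': 312.7252782325833, 'cy': 196.89476107503913, 'rvec': array([ 2.13897564,  0.83530791, -0.37449764]), 'tvec': array([-0.45494958, -0.2107952 ,  1.39236268])}
pan 0.75 [308. 173.] [0.456 0.149]
pan 0.68 [273. 197.] [ 0.464 -0.015]
fine 0.8 [278. 196.] [ 0.469 -0.001]
medium 0.84 [245. 212.] [ 0.453 -0.12 ]
coarse 0.75 [336. 191.] [0.589 0.141]
lid 0.85 [260. 268.] [ 0.645 -0.229]
lid 0.71 [344. 228.] [0.709 0.027]
lid 0.64 [363. 210.] [0.704 0.127]
lid 0.47 [310. 214.] [0.602 0.005]
plate 0.62 [360. 139.] [0.53  0.329]
dish 0.67 [283. 239.] [ 0.616 -0.12 ]
rack 0.94 [191. 265.] [ 0.508 -0.342]
rack 0.71 [246. 214.] [ 0.461 -0.124]
mortar 0.78 [336. 265.] [ 0.778 -0.089]
mortar 0.61 [288. 239.] [ 0.625 -0.112]
```

View pics/top0.png

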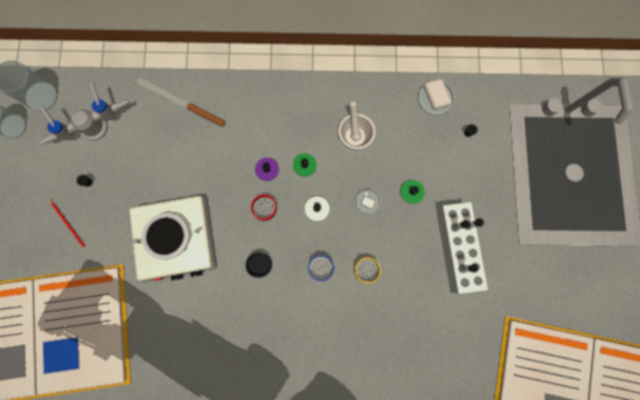

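View pics/scene0.png

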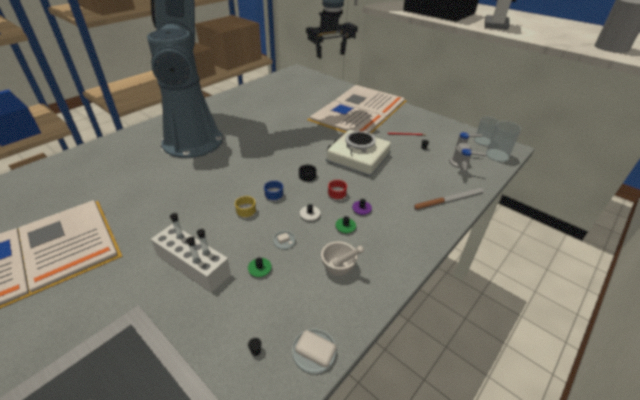

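The top view shows the parts by colour. Pan is at (259,265), blue at (321,266), yellow at (367,269), red at (264,208) and the shaker plate at (166,234). There are four lid candidates: white (317,208), purple (267,169), and green (304,165) and (412,191). The white one fits the description. I'll move above the pan first.

```bash
python3 -m inch '[[0,0,0,1.75,-2.82,-0.7,1],[0,0,0,1.75,-2.82,-0.7,1],[0,0,0,1.75,-2.82,-0.7,1],[0,0,0,1.75,-2.82,-0.7,1],[0,0,0,1.75,-2.82,-0.7,1],[0,0,0,1.75,-2.82,-0.7,1],[0,0,0,1.75,-2.82,-0.7,1],[0,0,0,1.75,-2.82,-0.7,1],[0,0,0,1.75,-2.82,-0.7,1],[0,0,0,1.75,-2.82,-0.7,1],[0,0,0,1.75,-2.82,-0.7,1],[0,0,0,1.75,-2.82,-0.7,1],[0,0,0,1.75,-2.82,-0.7,1],[0,0,0,1.75,-2.82,-0.7,1],[0,0,0,0,0,0,1],[0,0,0,0,0,0,1]]' 20
cat >> h.py <<'E'
H=dict(pan=.03,fine=.04,medium=.04,coarse=.04,lid=.013,plate=.085)
def look(name,things,save=True):
    s=robot.get_state(); print("t",round(s["time"],2),"tcp",np.round(s["ee_pos"],4),np.round(s["tcp_rot"],3),"F",np.round(s["wrist_force"],1),"op",round(s["opening"],4))
    im=robot.camera("wrist")
    if save: cv2.imwrite(f"pics/{name}.png",im)
    for t in things:
        z=H[t]
        for r in robot.regions_of("wrist",t)[:3]:
            m=r["region"].astype(np.uint8)
            cs=max(cv2.findContours(m,0,1)[0],key=cv2.contourArea)
            hull=cv2.convexHull(cs)[:,0,:]
            print(t,"p",round(r["p"],2),"box",np.round(r["box"]),"n",len(hull))
        for r in robot.landmark_of("wrist",t)[:3]:
            print("  lm",round(r["p"],2),np.round(r["xy"],1),np.round(at("wrist",r["xy"],.085 if t=="plate" else 0),4))
    return im
E
python3 - <<'E'
from h import *
look("w1",["pan","fine","coarse"])
print(robot.calibration("wrist"))
for n,p in(("pan",(.462,.138,.03)),):print(n,px("wrist",p))
E
```

```text
time: 2.6
ee_pos: [0.462, 0.1373, 0.3066]
tcp_rot: [-2.608, -1.75, 0.001]
wrist_force: [-0.5, -0.6, -0.2]
opening: 0.0881
t 2.6 tcp [0.462  0.1373 0.3066] [-2.608e+00 -1.750e+00  1.000e-03] F [-0.5 -0.6 -0.2] op 0.0881
pan p 0.71 box [286. 163. 351. 228.] n 34
  lm 0.86 [315.3 189.1] [0.4645 0.1354 0.    ]
fine p 0.79 box [146. 210. 214. 272.] n 26
  lm 0.98 [193.4 235.8] [ 0.4632 -0.0085  0.    ]
coarse p 0.62 box [330. 276. 387. 341.] n 23
{'fx': 283.1886004406686, 'fy': 283.1886004406686, 'cx': 317.3413094645028, 'cy': 196.6822982796561, 'rvec': array([-2.40801221, -1.62013367, -0.22848238]), 'tvec': array([-0.30248226, -0.3728145 ,  0.19159533])}
pan [316.69541859 193.33683165]
```

View pics/w1.png

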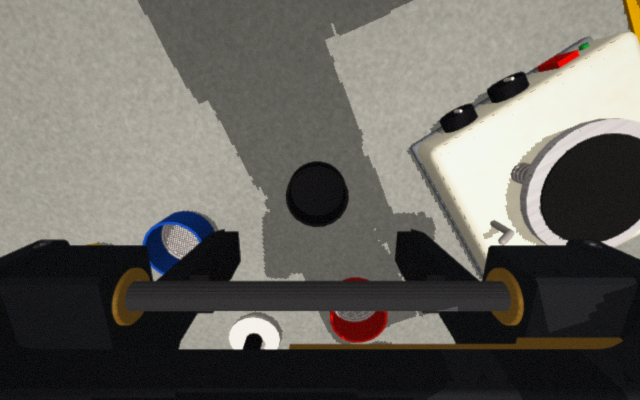

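Wrist view: pan at (317,194), unoccluded; blue partly hidden by a finger; the plate is at right. I'll fit the pan's position to its silhouette box.

```bash
cat >> h.py <<'E'
from scipy.optimize import least_squares
a=np.linspace(0,2*np.pi,60)
PROF=dict(pan=[(0,.03),(.03,.03)],lid=[(.008,.03),(.013,.03),(.013,.01),(.038,.01)],plate=[(0,.042)])
def prof(t): return PROF.get(t,[(0,.0235),(.008,.03),(.04,.03)])
def sil(cam,t,x,y,z0):
    P=np.vstack([np.c_[x+r*np.cos(a),y+r*np.sin(a),0*a+z0+h] for h,r in prof(t)])
    c=robot.calibration(cam); K=np.array([[c["fx"],0,c["cx"]],[0,c["fy"],c["cy"]],[0,0,1]])
    q=cv2.projectPoints(P,np.array(c["rvec"],float),np.array(c["tvec"],float),K,None)[0][:,0]
    return np.r_[q.min(0),q.max(0)]
def boxfit(cam,t,box,guess,z0=0.,use=(0,1,2,3)):
    f=least_squares(lambda v:(sil(cam,t,v[0],v[1],z0)-box)[list(use)],guess)
    return f.x,f.fun
def colour(im,t,roi):
    h=cv2.cvtColor(im,cv2.COLOR_BGR2HSV); H,S,V=[h[...,i].astype(int) for i in range(3)]
    m={"pan":V<40,"fine":(abs(H-112)<12)&(S>120),"medium":(abs(H-25)<10)&(S>110),"coarse":((H<8)|(H>172))&(S>120)&(V>40),"lid":(V>150)&(S<40),"plate":V<40}[t]
    l,tp,r,b=map(int,roi); k=np.zeros_like(m); k[tp:b,l:r]=1; m=(m&k).astype(np.uint8)
    n,_,st,_=cv2.connectedComponentsWithStats(m); i=1+st[1:,4].argmax(); x,y,w,hh,_=st[i]
    return np.array([x-.5,y-.5,x+w-.5,y+hh-.5])
E
python3 - <<'E'
from h import *
im=cv2.imread("pics/w1.png"); b=colour(im,"pan",(270,145,370,245)); print(b,boxfit("wrist","pan",b,(.46,.138)))
top=cv2.imread("pics/top0.png")
for t,g,roi in(("pan",(.46,.138),(240,245,280,285)),("fine",(.466,-.008),(300,245,345,290)),("medium",(.455,-.12),(345,245,390,290)),("coarse",(.593,.134),(245,190,285,228)),("lid",(.598,.004),(300,190,335,228))):
    b=colour(top,t,roi);print(t,b,boxfit("top",t,b,g))
im2=im.copy()
b=colour(im,"plate",(520,120,640,270)); print(b,boxfit("wrist","plate",b,(.53,.33),.085,(0,1,3)))
print(robot.get_state()["time"])
E
```

```text
[285.5 161.5 347.5 226.5] (array([0.46571267, 0.13629947]), array([-0.73796062, -0.50430914,  0.74026495,  0.56636892]))
pan [246.5 253.5 270.5 275.5] (array([0.46477867, 0.13407668]), array([-1.52240023, -2.12922284,  1.57242191,  2.06947471]))Traceback (most recent call last):
  File "<stdin>", line 5, in <module>
  File "h.py", line 42, in colour
    n,_,st,_=cv2.connectedComponentsWithStats(m); i=1+st[1:,4].argmax(); x,y,w,hh,_=st[i]
                                                      ~~~~~~~~~~~~~~~^^
ValueError: attempt to get argmax of an empty sequence
```

```bash
python3 -m inch '[[0,0,0,0.35,-0.1,-1,1],[0,0,0,0,0,-3,1],[0,0,0,0,0,-3,1],[0,0,0,0,0,-3,1],[0,0,0,0,0,-2.5,1],[0,0,0,0,0,-1.2,1],[0,0,0,0,0,0,1],[0,0,0,0,0,0,-1],[0,0,0,0,0,0,-1],[0,0,0,0,0,0,-1],[0,0,0,0,0,0,-1],[0,0,0,0,0,0,-1],[0,0,0,0,0,0,-1],[0,0,0,0,0,0,-1],[0,0,0,0,0,0,-1],[0,0,0,0,0,0,-1]]' 20
```

```text
time: 4.55
ee_pos: [0.4657, 0.1368, 0.1703]
tcp_rot: [2.607, 1.753, 0.001]
wrist_force: [-1.7, -0.6, 6.4]
opening: 0.0601
```

Gripped at 60 mm. I'll lift it and go part way to the plate to see it.

```bash
python3 -m inch '[[0,0,0,0,0,1,-1],[0,0,0,0,0,3,-1],[0,0,0,0,0,3,-1],[0,0,0,0,0,3,-1],[0,0,0,0,0,3,-1],[0,0,0,0.9,1.2,2,-1],[0,0,0,0.9,2,2,-1],[0,0,0,0.9,2,0,-1],[0,0,0,0.9,2,0,-1],[0,0,0,0.9,2,0,-1],[0,0,0,0.9,2,0,-1],[0,0,0,0,0,0,-1],[0,0,0,0,0,0,-1],[0,0,0,0,0,0,-1]]'
python3 - <<'E'
from h import *
im=look("w2",["plate"])
print(px("wrist",(.53,.33,.085)))
E
```

```text
time: 5.95
ee_pos: [0.519, 0.2481, 0.3396]
tcp_rot: [-2.607, -1.753, 0.001]
wrist_force: [-0.4, 0.2, 0.1]
opening: 0.0604
t 5.95 tcp [0.519  0.2481 0.3396] [-2.607e+00 -1.753e+00  1.000e-03] F [-0.4  0.2  0.1] op 0.0604
plate p 0.56 box [285.  32. 518. 246.] n 28
  lm 0.78 [419.2 170.9] [0.5285 0.337  0.085 ]
[411.7215908  175.65750461]
```

View pics/w2.png

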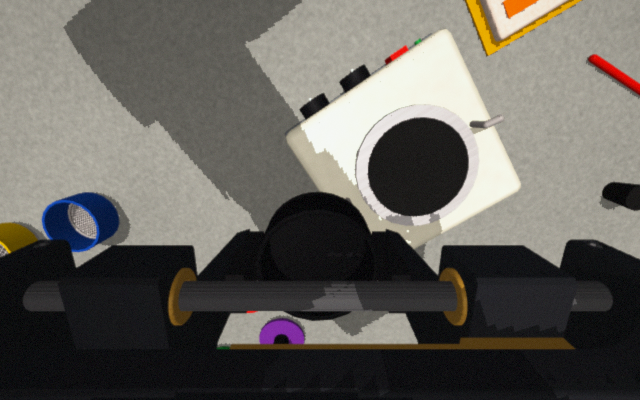

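The pad is fully in view at about (419,166), with the pan held at (317,245) and blue at (80,221). I'll fit the pad and blue from this picture.

```bash
python3 - <<'E'
from h import *
im=cv2.imread("pics/w2.png")
b=colour(im,"plate",(355,105,485,230)); print(b,boxfit("wrist","plate",b,(.53,.33),.085))
b=colour(im,"fine",(30,180,130,260)); print(b,boxfit("wrist","fine",b,(.465,-.01)))
h=cv2.cvtColor(im,cv2.COLOR_BGR2HSV);print(px("wrist",(.519,.2481,.3396-.147)))
E
```

```text
[368.5 118.5 466.5 215.5] (array([0.5267732 , 0.33586682]), array([-1.25122222, -0.82936493,  1.24369347,  1.14243624]))
[ 41.5 192.5 118.5 251.5] (array([ 0.46023028, -0.01060768]), array([-0.68182825, -0.86789182,  0.76200998,  0.94242705]))
[317.07579938 260.3687976 ]
```

```bash
python3 -m inch '[[0,0,0,0.4,2,0,-1],[0,0,0,0.4,2.5,0,-1],[0,0,0,0,2.5,0,-1],[0,0,0,0,1.7,0,-1],[0,0,0,0,0,-2,-1],[0,0,0,0,0,-2,-1],[0,0,0,0,0,-2,-1],[0,0,0,0,0,-1,-1],[0,0,0,0,0,-0.5,-1],[0,0,0,0,0,-0.5,-1],[0,0,0,0,0,0,-1],[0,0,0,0,0,0,-1]]'
python3 - <<'E'
from h import *
im=look("w3",["plate"])
E
```

```text
time: 7.3
ee_pos: [0.5277, 0.3358, 0.2605]
tcp_rot: [2.607, 1.753, 0.002]
wrist_force: [-0.1, -0.1, -1.3]
opening: 0.0601
t 7.3 tcp [0.5277 0.3358 0.2605] [2.607e+00 1.753e+00 2.000e-03] F [-0.1 -0.1 -1.3] op 0.0601
plate p 0.6 box [152.  36. 468. 344.] n 27
plate p 0.15 box [256. 193. 380. 322.] n 35
```

View pics/w3.png

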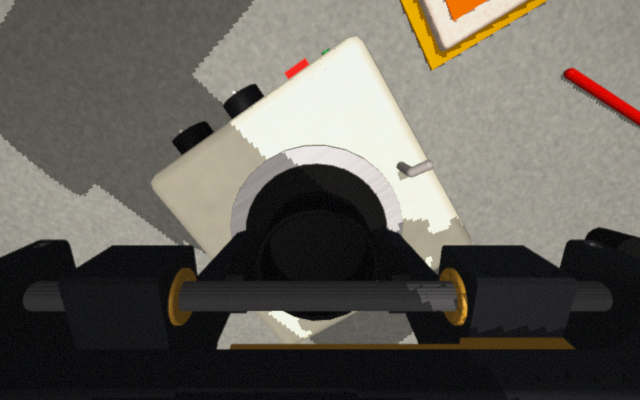

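The pan (centre column about 318) sits concentric in the disc (columns 231 to 402). I'll set it down and release.

```bash
python3 -m inch '[[0,0,0,0,0,-0.3,-1],[0,0,0,0,0,-0.25,-1],[0,0,0,0,0,0,-1],[0,0,0,0,0,0,-1]]';python3 -m inch '[[0,0,0,0,0,0,1],[0,0,0,0,0,0,1],[0,0,0,0,0,0,1],[0,0,0,0,0,0,1],[0,0,0,0,0,0,1],[0,0,0,0,0,1,1],[0,0,0,0,0,2,1],[0,0,0,0,0,4,1],[0,0,0,0,0,3,1],[0,0,0,-0.8,-4,0,1],[0,0,0,-0.8,-4,0,1],[0,0,0,-0.8,-4,0,1],[0,0,0,0,0,0,1],[0,0,0,0,0,0,1]]'
cat >> h.py <<'E'
def colour2(im,t,roi):  # median-filtered
    return colour(cv2.medianBlur(im,3),t,roi)
E
python3 - <<'E'
from h import *
look("w4",["pan","fine"])
print(px("wrist",(.527,.335,.115)))
E
```

```text
time: 7.85
ee_pos: [0.5276, 0.3358, 0.2553]
tcp_rot: [2.607, 1.753, 0.001]
wrist_force: [-2.4, -2.0, 7.1]
opening: 0.0603
time: 9.25
ee_pos: [0.5036, 0.2151, 0.3553]
tcp_rot: [2.608, 1.75, 0.002]
wrist_force: [0.2, -0.1, 0.4]
opening: 0.0879
t 9.25 tcp [0.5036 0.2151 0.3553] [2.608e+00 1.750e+00 2.000e-03] F [ 0.2 -0.1  0.4] op 0.0879
pan p 0.94 box [416. 136. 508. 213.] n 38
  lm 0.82 [449.8 172.4] [0.5601 0.366  0.    ]
fine p 0.94 box [ 89. 192. 158. 246.] n 25
  lm 0.89 [137.4 212.3] [ 0.4618 -0.0081  0.    ]
[466.76245218 177.42459834]
```

View pics/w4.png

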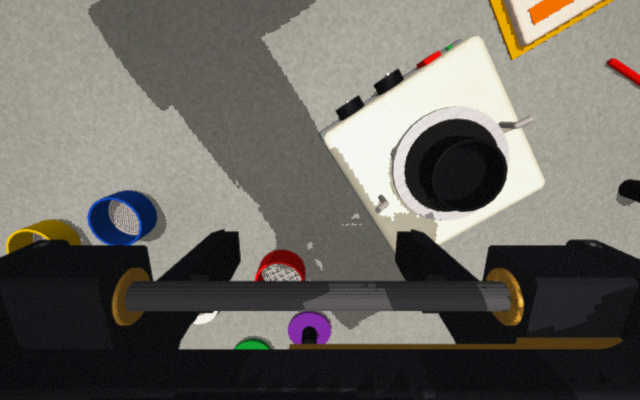

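The pan stands centred on the pad, its rim around (467,173) against a predicted (467,177). Next the blue sieve.

```bash
python3 -m inch '[[0,0,0,-0.53,-2.8,-0.7,1],[0,0,0,-0.53,-2.8,-0.7,1],[0,0,0,-0.53,-2.8,-0.7,1],[0,0,0,-0.53,-2.8,-0.7,1],[0,0,0,-0.53,-2.8,-0.7,1],[0,0,0,-0.53,-2.8,-0.7,1],[0,0,0,-0.53,-2.8,-0.7,1],[0,0,0,-0.53,-2.8,-0.7,1],[0,0,0,0,0,0,1],[0,0,0,0,0,0,1],[0,0,0,0,0,0,1]]'
python3 - <<'E'
from h import *
im=cv2.imread("pics/w4.png")
im=look("w5",["fine"])
u=px("wrist",(.461,-.01,.03)); print(u)
b=colour2(im,"fine",(u[0]-60,u[1]-60,u[0]+60,u[1]+45));print(b,boxfit("wrist","fine",b,(.46,-.01)))
for t,g in(("medium",(.455,-.12)),):
    u=px("wrist",(*g,.03)); print(t,u)
E
```

```text
time: 10.6
ee_pos: [0.4614, -0.0074, 0.2985]
tcp_rot: [2.606, 1.754, 0.001]
wrist_force: [-0.2, -0.3, -0.7]
opening: 0.0879
t 10.6 tcp [ 0.4614 -0.0074  0.2985] [2.606e+00 1.754e+00 1.000e-03] F [-0.2 -0.3 -0.7] op 0.0879
fine p 0.82 box [280. 161. 350. 229.] n 36
  lm 0.57 [314.3 189.1] [ 0.4621 -0.0107  0.    ]
  lm 0.48 [219.4 221.5] [ 0.4571 -0.1162  0.    ]
[314.20298347 195.96858441]
[279.5 159.5 346.5 229.5] (array([ 0.46007561, -0.0106413 ]), array([-0.67409154, -0.56556529,  0.67638465,  0.62559196]))
medium [204.28974799 232.42767534]
```

```bash
python3 -m inch '[[0,0,0,-0.15,-0.3,-1,1],[0,0,0,0,0,-3,1],[0,0,0,0,0,-3,1],[0,0,0,0,0,-3,1],[0,0,0,0,0,-2,1],[0,0,0,0,0,0,1],[0,0,0,0,0,0,1],[0,0,0,0,0,0,-1],[0,0,0,0,0,0,-1],[0,0,0,0,0,0,-1],[0,0,0,0,0,0,-1],[0,0,0,0,0,0,-1],[0,0,0,0,0,0,-1],[0,0,0,0,0,0,-1],[0,0,0,0,0,0,-1]]' 20
python3 -m inch '[[0,0,0,0,0,1,-1],[0,0,0,0,0,4,-1],[0,0,0,0,0,4,-1],[0,0,0,0,0,4,-1],[0,0,0,0,0,4,-1],[0,0,0,0.53,2.5,1,-1],[0,0,0,0.53,3,0,-1],[0,0,0,0.53,3,0,-1],[0,0,0,0.53,3,0,-1],[0,0,0,0.53,3,0,-1],[0,0,0,0.53,3,0,-1],[0,0,0,0.53,3,0,-1],[0,0,0,0.53,3,0,-1],[0,0,0,0.53,2.8,0,-1],[0,0,0,0,0,0,-1],[0,0,0,0,0,0,-1]]'
python3 - <<'E'
from h import *
look("w6",["pan"])
print(px("wrist",(.5276,.3358,.115)))
E
```

```text
time: 12.25
ee_pos: [0.4599, -0.0114, 0.179]
tcp_rot: [2.606, 1.753, 0.001]
wrist_force: [-1.1, 0.8, 6.4]
opening: 0.0602
time: 13.85
ee_pos: [0.5068, 0.252, 0.3582]
tcp_rot: [2.606, 1.755, -0.001]
wrist_force: [0.7, -0.7, 0.3]
opening: 0.0602
t 13.85 tcp [0.5068 0.252  0.3582] [ 2.606e+00  1.755e+00 -1.000e-03] F [ 0.7 -0.7  0.3] op 0.0602
pan p 0.93 box [378. 152. 461. 225.] n 41
  lm 0.84 [412.9 183. ] [0.5603 0.3558 0.    ]
[423.47632028 188.08371831]
```

View pics/w6.png

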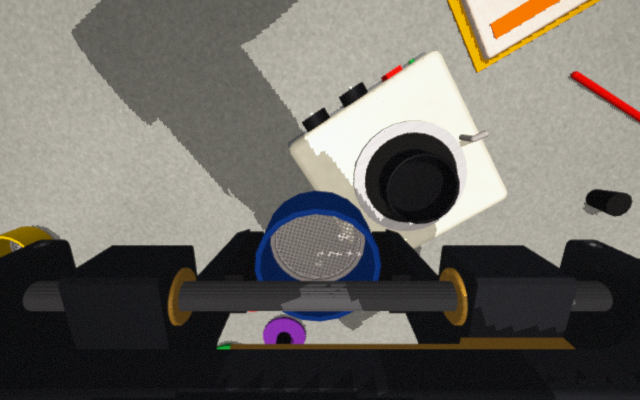

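Blue is held level at (317,245), and the pan's rim spans columns 384 to 460 with its top at row 148. I'll check that against the predicted silhouette.

```bash
python3 - <<'E'
from h import *
print(sil("wrist","pan",.5276,.3358,.085))
im=cv2.imread("pics/w6.png")
cv2.imwrite("pics/c6.png",cv2.resize(np.clip(im[130:240,345:485].astype(int)*3,0,255).astype(np.uint8),None,fx=5,fy=5,interpolation=cv2.INTER_NEAREST))
E
```

```text
[378.82770858 146.95252343 460.6685605  222.59463911]
```

View pics/c6.png

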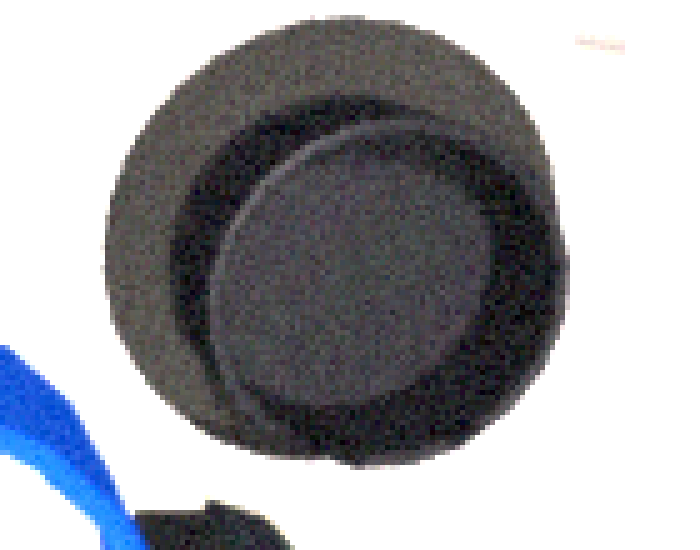

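The measured silhouette (379,149,459,223) agrees within 1 px, so the pan is at about (.528,.335). I'll carry blue over and lower it.

```bash
python3 -m inch '[[0,0,0,0.5,2,0,-1],[0,0,0,0.6,2.5,0,-1],[0,0,0,0.6,2.5,0,-1],[0,0,0,0.4,1.3,0,-1],[0,0,0,0,0,0,-1],[0,0,0,0,0,-2,-1],[0,0,0,0,0,-2,-1],[0,0,0,0,0,-1.5,-1],[0,0,0,0,0,0,-1],[0,0,0,0,0,0,-1]]'
```

```text
time: 15.0
ee_pos: [0.5283, 0.3342, 0.3034]
tcp_rot: [2.607, 1.752, -0.001]
wrist_force: [0.0, 0.4, -0.1]
opening: 0.0602
```

```bash
python3 -m inch '[[0,0,0,0,0.08,-0.4,-1],[0,0,0,0,0,-0.4,-1],[0,0,0,0,0,-0.3,-1],[0,0,0,0,0,0,-1],[0,0,0,0,0,0,-1]]';python3 -m inch '[[0,0,0,0,0,-0.3,-1],[0,0,0,0,0,-0.3,-1],[0,0,0,0,0,0,-1],[0,0,0,0,0,0,-1]]'
```

```text
time: 15.5
ee_pos: [0.5282, 0.3356, 0.2922]
tcp_rot: [2.607, 1.753, -0.0]
wrist_force: [-0.6, 0.5, -0.1]
opening: 0.0606
time: 15.9
ee_pos: [0.5281, 0.3355, 0.286]
tcp_rot: [-2.607, -1.753, 0.0]
wrist_force: [0.0, -1.0, -0.5]
opening: 0.06
```

```bash
python3 -m inch '[[0,0,0,0,0,-0.15,-1],[0,0,0,0,0,-0.15,-1],[0,0,0,0,0,0,-1],[0,0,0,0,0,0,-1]]'
```

```text
time: 16.3
ee_pos: [0.5282, 0.3356, 0.2859]
tcp_rot: [2.606, 1.753, 0.0]
wrist_force: [-7.8, -3.5, 16.6]
opening: 0.0603
```

Hard stop at z = .286, as computed for a fully seated part. Release, retreat and look.

```bash
python3 -m inch '[[0,0,0,0,0,0.2,-1],[0,0,0,0,0,0,1],[0,0,0,0,0,0,1],[0,0,0,0,0,0,1],[0,0,0,0,0,0,1],[0,0,0,0,0,0,1],[0,0,0,0,0,1,1],[0,0,0,0,0,3,1],[0,0,0,0,0,4,1],[0,0,0,0,0,0.5,1],[0,0,0,-0.9,-3,0,1],[0,0,0,-0.9,-3,0,1],[0,0,0,-0.6,-3,0,1],[0,0,0,0,0,0,1],[0,0,0,0,0,0,1]]'
python3 - <<'E'
from h import *
im=look("w7",["fine"])
u=px("wrist",(.528,.3355,.13));print(sil("wrist","fine",.528,.3355,.107))
b=colour2(im,"fine",(u[0]-80,u[1]-80,u[0]+80,u[1]+70));print(b,boxfit("wrist","fine",b,(.528,.335),.107))
cv2.imwrite("pics/c7.png",cv2.resize(im[80:280,340:600],None,fx=3,fy=3))
E
```

```text
time: 17.8
ee_pos: [0.5044, 0.2453, 0.3707]
tcp_rot: [-2.608, -1.751, -0.002]
wrist_force: [0.6, 0.1, 0.2]
opening: 0.0883
t 17.8 tcp [0.5044 0.2453 0.3707] [-2.608e+00 -1.751e+00 -2.000e-03] F [0.6 0.1 0.2] op 0.0883
fine p 0.72 box [393. 153. 482. 233.] n 36
  lm 0.8 [422.8 182.2] [0.5657 0.3665 0.    ]
[388.64689762 150.8052506  479.8227569  233.39881848]
[389.5 149.5 480.5 231.5] (array([0.5269468 , 0.33640629]), array([-0.23042457, -0.29956907,  0.19958555,  0.32561917]))
```

View pics/c7.png

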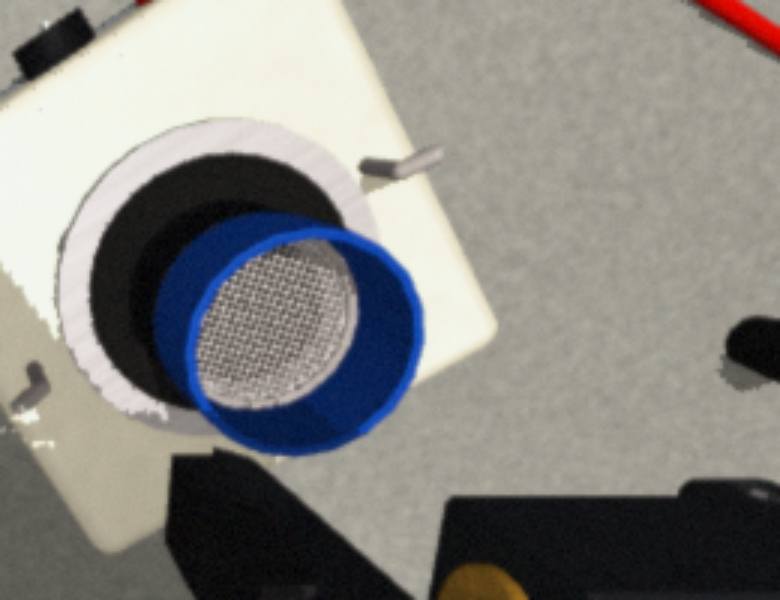

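Blue is seated level: the fit at the seated height leaves 0.3 px, at (.527,.3364). Next yellow.

```bash
python3 -m inch '[[0,0,0,-0.38,-2.8,-0.5,1],[0,0,0,-0.38,-2.8,-0.5,1],[0,0,0,-0.38,-2.8,-0.5,1],[0,0,0,-0.38,-2.8,-0.5,1],[0,0,0,-0.38,-2.8,-0.5,1],[0,0,0,-0.38,-2.8,-0.5,1],[0,0,0,-0.38,-2.8,-0.5,1],[0,0,0,-0.38,-2.8,-0.5,1],[0,0,0,-0.38,-2.8,-0.5,1],[0,0,0,-0.38,-2.8,-0.5,1],[0,0,0,-0.38,-2.8,-0.5,1],[0,0,0,-0.38,-2.8,-0.5,1],[0,0,0,-0.38,-2.8,-0.5,1],[0,0,0,0,0,0,1],[0,0,0,0,0,0,1],[0,0,0,0,0,0,1]]'
python3 - <<'E'
from h import *
im=look("w8",["medium"])
u=px("wrist",(.455,-.12,.03)); print(u)
b=colour2(im,"medium",(u[0]-70,u[1]-65,u[0]+70,u[1]+55));print(b,boxfit("wrist","medium",b,(.455,-.12)))
E
```

```text
time: 19.55
ee_pos: [0.4552, -0.1175, 0.3053]
tcp_rot: [-2.606, -1.754, -0.0]
wrist_force: [0.3, 0.1, -0.3]
opening: 0.0883
t 19.55 tcp [ 0.4552 -0.1175  0.3053] [-2.606 -1.754 -0.   ] F [ 0.3  0.1 -0.3] op 0.0883
medium p 0.74 box [285. 157. 351. 225.] n 33
  lm 0.62 [317.3 187. ] [ 0.4566 -0.1178  0.    ]
[314.52056705 194.12953829]
[283.5 159.5 349.5 227.5] (array([ 0.45584871, -0.11831297]), array([-0.24450395, -0.64469015,  0.24540618,  0.67333138]))
```

```bash
python3 -m inch '[[0,0,0,0.05,-0.1,-1.7,1],[0,0,0,0,0,-3,1],[0,0,0,0,0,-3,1],[0,0,0,0,0,-3,1],[0,0,0,0,0,-2,1],[0,0,0,0,0,0,1],[0,0,0,0,0,0,1],[0,0,0,0,0,0,-1],[0,0,0,0,0,0,-1],[0,0,0,0,0,0,-1],[0,0,0,0,0,0,-1],[0,0,0,0,0,0,-1],[0,0,0,0,0,0,-1],[0,0,0,0,0,0,-1],[0,0,0,0,0,0,-1]]' 20
python3 -m inch '[[0,0,0,0,0,1,-1],[0,0,0,0,0,4,-1],[0,0,0,0,0,4,-1],[0,0,0,0,0,4,-1],[0,0,0,0,0,4,-1],[0,0,0,0,0,3,-1],[0,0,0,0.4,2,1,-1],[0,0,0,0.4,2.8,0,-1],[0,0,0,0.4,2.8,0,-1],[0,0,0,0.4,2.8,0,-1],[0,0,0,0.4,2.8,0,-1],[0,0,0,0.4,2.8,0,-1],[0,0,0,0.4,2.8,0,-1],[0,0,0,0.4,2.8,0,-1],[0,0,0,0.4,2.8,0,-1],[0,0,0,0.4,2.8,0,-1],[0,0,0,0.4,2.8,0,-1],[0,0,0,0.4,2.8,0,-1],[0,0,0,0.4,2.8,0,-1],[0,0,0,0,0,0,-1]]'
```

```text
time: 21.2
ee_pos: [0.4557, -0.1196, 0.179]
tcp_rot: [2.606, 1.753, 0.001]
wrist_force: [-0.8, 0.6, 7.1]
opening: 0.0599
time: 23.2
ee_pos: [0.507, 0.2389, 0.3886]
tcp_rot: [-2.604, -1.756, -0.001]
wrist_force: [-0.6, -0.1, -0.3]
opening: 0.06
```

```bash
python3 -m inch '[[0,0,0,0.5,2.7,0,-1],[0,0,0,0.5,2.7,0,-1],[0,0,0,0.5,2.7,0,-1],[0,0,0,0.5,1.6,0,-1],[0,0,0,0,0,0,-1],[0,0,0,0,0,-2,-1],[0,0,0,0,0,-2,-1],[0,0,0,0,0,-1,-1],[0,0,0,0,0,0,-1],[0,0,0,0,0,0,-1]]'
```

```text
time: 24.2
ee_pos: [0.5275, 0.333, 0.3389]
tcp_rot: [2.607, 1.752, 0.0]
wrist_force: [-0.5, 0.1, 0.5]
opening: 0.0597
```

```bash
python3 -m inch '[[0,0,0,-0.05,0.2,-0.3,-1],[0,0,0,0,0,-0.3,-1],[0,0,0,0,0,0,-1],[0,0,0,0,0,0,-1]]'; python3 -m inch '[[0,0,0,0,0.05,-0.5,-1],[0,0,0,0,0,-0.4,-1],[0,0,0,0,0,-0.3,-1],[0,0,0,0,0,0,-1],[0,0,0,0,0,0,-1]]'
```

```text
time: 24.6
ee_pos: [0.5268, 0.3356, 0.3323]
tcp_rot: [2.607, 1.753, 0.0]
wrist_force: [-0.4, -0.1, -0.7]
opening: 0.0601
time: 25.1
ee_pos: [0.5268, 0.336, 0.32]
tcp_rot: [-2.607, -1.753, 0.001]
wrist_force: [-0.1, -0.6, 0.5]
opening: 0.0601
```

```bash
python3 -m inch '[[0,0,0,0,0,-0.2,-1],[0,0,0,0,0,-0.2,-1],[0,0,0,0,0,-0.1,-1],[0,0,0,0,0,0,-1],[0,0,0,0,0,0,-1]]'
```

```text
time: 25.6
ee_pos: [0.527, 0.3362, 0.3179]
tcp_rot: [2.606, 1.753, 0.002]
wrist_force: [-5.9, -2.6, 15.1]
opening: 0.0602
```

Hard stop at .318, as computed. Release and look.

```bash
python3 -m inch '[[0,0,0,0,0,0.2,-1],[0,0,0,0,0,0,1],[0,0,0,0,0,0,1],[0,0,0,0,0,0,1],[0,0,0,0,0,0,1],[0,0,0,0,0,0,1],[0,0,0,0,0,1,1],[0,0,0,0,0,3,1],[0,0,0,0,0,4,1],[0,0,0,-0.3,-3,0.5,1],[0,0,0,-0.3,-3,0,1],[0,0,0,0,-3,0,1],[0,0,0,0,0,0,1],[0,0,0,0,0,0,1]]'
python3 - <<'E'
from h import *
im=look("w9",["coarse"])
u=px("wrist",(.527,.336,.16))
b=colour2(im,"medium",(u[0]-80,u[1]-80,u[0]+80,u[1]+70));print(b,boxfit("wrist","medium",b,(.528,.335),.139))
E
```

```text
time: 27.0
ee_pos: [0.521, 0.2458, 0.4031]
tcp_rot: [-2.608, -1.751, -0.002]
wrist_force: [0.5, 0.8, 0.8]
opening: 0.088
t 27.0 tcp [0.521  0.2458 0.4031] [-2.608e+00 -1.751e+00 -2.000e-03] F [0.5 0.8 0.8] op 0.088
coarse p 0.72 box [240. 231. 281. 279.] n 31
  lm 0.56 [262.3 245. ] [0.5958 0.1292 0.    ]
[384.5 127.5 475.5 211.5] (array([0.52534178, 0.33792466]), array([-0.85204769,  0.5386317 ,  0.73514265, -0.4749288 ]))
```

```bash
python3 - <<'E'
from h import *
im=cv2.imread("pics/w9.png")
cv2.imwrite("pics/c9.png",cv2.resize(im[80:280,340:600],None,fx=3,fy=3))
E
python3 -m inch '[[0,0,0,1.2,-1.9,0,1],[0,0,0,1.2,-1.9,-2,1],[0,0,0,1.2,-1.9,-2,1],[0,0,0,1.2,-1.9,-2,1],[0,0,0,1.2,-1.9,-2,1],[0,0,0,1.2,-1.9,-1.7,1],[0,0,0,0,0,0,1],[0,0,0,0,0,0,1]]'
python3 - <<'E'
from h import *
im=look("w10",["coarse"])
u=px("wrist",(.595,.131,.03)); print(u)
b=colour2(im,"coarse",(u[0]-70,u[1]-65,u[0]+70,u[1]+55));print(b,boxfit("wrist","coarse",b,(.595,.131)))
E
```

```text
time: 27.95
ee_pos: [0.5928, 0.1327, 0.3048]
tcp_rot: [-2.606, -1.752, 0.001]
wrist_force: [0.0, 1.2, -0.5]
opening: 0.0878
t 27.95 tcp [0.5928 0.1327 0.3048] [-2.606e+00 -1.752e+00  1.000e-03] F [ 0.   1.2 -0.5] op 0.0878
coarse p 0.61 box [280. 167. 348. 239.] n 35
  lm 0.71 [313.1 194.2] [0.6004 0.126  0.    ]
[315.48497146 195.6966589 ]
[281.5 167.5 347.5 236.5] (array([0.60129757, 0.12751937]), array([ 0.17051764,  0.01859757, -0.17109732, -0.03117439]))
```

View pics/c9.png

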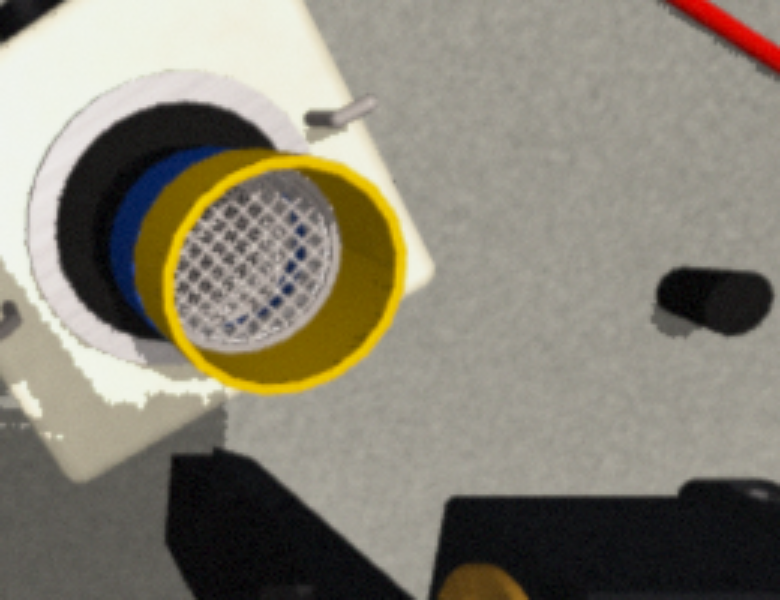

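Yellow sits concentric and level on blue. Red is at (.6013,.1275); grasp it.

```bash
python3 -m inch '[[0,0,0,0.85,-0.5,-1.7,1],[0,0,0,0,0,-3,1],[0,0,0,0,0,-3,1],[0,0,0,0,0,-3,1],[0,0,0,0,0,-2,1],[0,0,0,0,0,0,1],[0,0,0,0,0,0,1],[0,0,0,0,0,0,-1],[0,0,0,0,0,0,-1],[0,0,0,0,0,0,-1],[0,0,0,0,0,0,-1],[0,0,0,0,0,0,-1],[0,0,0,0,0,0,-1],[0,0,0,0,0,0,-1],[0,0,0,0,0,0,-1]]' 20
python3 -m inch '[[0,0,0,0,0,1,-1],[0,0,0,0,0,4,-1],[0,0,0,0,0,4,-1],[0,0,0,0,0,4,-1],[0,0,0,0,0,4,-1],[0,0,0,0,0,4,-1],[0,0,0,0,0,3,-1],[0,0,0,-1.5,2,1,-1],[0,0,0,-1.5,2.5,0,-1],[0,0,0,-1.5,2.5,0,-1],[0,0,0,-1,2.5,0,-1],[0,0,0,-1,2.5,0,-1],[0,0,0,0,0,0,-1],[0,0,0,0,0,0,-1],[0,0,0,0,0,0,-1]]'
python3 - <<'E'
from h import *
im=look("w11",["medium"])
u=px("wrist",(.527,.336,.16))
b=colour2(im,"medium",(u[0]-80,u[1]-80,u[0]+80,u[1]+70));print(b,boxfit("wrist","medium",b,(.528,.335),.139),sil("wrist","medium",.527,.336,.139))
E
```

```text
time: 29.6
ee_pos: [0.6017, 0.1271, 0.1792]
tcp_rot: [2.606, 1.753, 0.002]
wrist_force: [-0.1, -0.1, 5.6]
opening: 0.06
time: 31.1
ee_pos: [0.5366, 0.2463, 0.4283]
tcp_rot: [2.607, 1.752, -0.0]
wrist_force: [0.4, 0.2, -0.0]
opening: 0.0601
t 31.1 tcp [0.5366 0.2463 0.4283] [ 2.607  1.752 -0.   ] F [ 0.4  0.2 -0. ] op 0.0601
medium p 0.81 box [375. 111. 455. 185.] n 37
  lm 0.91 [402.  146.6] [0.5573 0.3686 0.    ]
  lm 0.25 [315.6 233.7] [0.6348 0.2033 0.    ]
[372.5 109.5 453.5 185.5] (array([0.52620204, 0.33677122]), array([-0.73823053,  0.33919692,  0.64732646, -0.33676982])) [371.2528427  111.22925411 453.46432901 186.36603295]
```

```bash
python3 -m inch '[[0,0,0,-0.3,2.5,0,-1],[0,0,0,-0.3,2.5,0,-1],[0,0,0,-0.2,2.5,0,-1],[0,0,0,-0.2,1.5,0,-1],[0,0,0,0,0,0,-1],[0,0,0,0,0,-2,-1],[0,0,0,0,0,-2,-1],[0,0,0,0,0,-2,-1],[0,0,0,0,0,0,-1],[0,0,0,0,0,0,-1]]'
```

```text
time: 32.25
ee_pos: [0.5267, 0.3362, 0.3684]
tcp_rot: [2.608, 1.752, -0.001]
wrist_force: [-0.0, -0.1, -0.2]
opening: 0.0601
```

```bash
python3 -m inch '[[0,0,0,0,0,-0.5,-1],[0,0,0,0,0,-0.5,-1],[0,0,0,0,0,-0.4,-1],[0,0,0,0,0,-0.2,-1],[0,0,0,0,0,0,-1],[0,0,0,0,0,0,-1]]'; python3 -m inch '[[0,0,0,0,0,-0.2,-1],[0,0,0,0,0,-0.2,-1],[0,0,0,0,0,-0.1,-1],[0,0,0,0,0,0,-1],[0,0,0,0,0,0,-1]]'
```

```text
time: 32.85
ee_pos: [0.5263, 0.3371, 0.3522]
tcp_rot: [-2.607, -1.753, 0.0]
wrist_force: [-0.3, 0.3, -0.4]
opening: 0.0599
time: 33.35
ee_pos: [0.5266, 0.3372, 0.3501]
tcp_rot: [2.606, 1.753, 0.003]
wrist_force: [-5.1, -2.0, 13.5]
opening: 0.0603
```

Hard stop at .350, as computed.

```bash
python3 -m inch '[[0,0,0,0,0,0.2,-1],[0,0,0,0,0,0,1],[0,0,0,0,0,0,1],[0,0,0,0,0,0,1],[0,0,0,0,0,0,1],[0,0,0,0,0,0,1],[0,0,0,0,0,1,1],[0,0,0,0,0,3,1],[0,0,0,0,0,4,1],[0,0,0,0.3,-3,0.5,1],[0,0,0,0.3,-3,0,1],[0,0,0,0,-3,0,1],[0,0,0,0,0,0,1],[0,0,0,0,0,0,1]]'
python3 - <<'E'
from h import *
im=look("w12",[])
u=px("wrist",(.527,.336,.19))
b=colour2(im,"coarse",(u[0]-80,u[1]-80,u[0]+80,u[1]+70));print(b,boxfit("wrist","coarse",b,(.528,.335),.171))
cv2.imwrite("pics/c12.png",cv2.resize(im[60:260,340:600],None,fx=3,fy=3))
E
python3 -m inch '[[0,0,0,0.7,-2.5,-1,1],[0,0,0,0.7,-2.5,-1,1],[0,0,0,0.7,-2.5,-1,1],[0,0,0,0.7,-2.5,-1,1],[0,0,0,0.7,-2.5,-1,1],[0,0,0,0.7,-2.5,-2,1],[0,0,0,0.7,-2.5,-2,0.5],[0,0,0,0.7,-2.5,-2,0],[0,0,0,0.7,-2.5,-2,0],[0,0,0,0.7,-1.5,-1,0],[0,0,0,0,0,0,0],[0,0,0,0,0,0,0]]'
python3 - <<'E'
from h import *
im=look("w13",["lid"])
u=px("wrist",(.6,.002,.013)); print(u)
cv2.imwrite("pics/c13.png",cv2.resize(im[100:350,180:460],None,fx=2.4,fy=2.4))
b=colour2(im,"lid",(u[0]-60,u[1]-55,u[0]+60,u[1]+55)); P=PROF["lid"]; PROF["lid"]=P[:2]; print(b,boxfit("wrist","lid",b,(.6,.002)))
E
```

```text
time: 34.75
ee_pos: [0.5324, 0.2468, 0.4351]
tcp_rot: [-2.608, -1.751, -0.002]
wrist_force: [0.1, 0.1, -0.9]
opening: 0.0882
t 34.75 tcp [0.5324 0.2468 0.4351] [-2.608e+00 -1.751e+00 -2.000e-03] F [ 0.1  0.1 -0.9] op 0.0882
[380.5 113.5 471.5 196.5] (array([0.5252204, 0.3388267]), array([-1.13739679, -0.13065614,  0.9800944 ,  0.25035497]))
time: 36.0
ee_pos: [0.6027, 0.0079, 0.2947]
tcp_rot: [-2.607, -1.753, -0.001]
wrist_force: [0.4, -0.1, 0.4]
opening: 0.0443
t 36.0 tcp [0.6027 0.0079 0.2947] [-2.607e+00 -1.753e+00 -1.000e-03] F [ 0.4 -0.1  0.4] op 0.0443
lid p 0.8 box [279. 163. 340. 222.] n 31
lid p 0.75 box [348. 258. 361. 281.] n 9
lid p 0.69 box [430. 209. 497. 249.] n 20
  lm 0.84 [455.3 230.2] [0.6999 0.1254 0.    ]
  lm 0.62 [307.1 186.9] [ 5.982e-01 -5.000e-04  0.000e+00]
[309.79726283 190.93155247]
[248.5 134.5 339.5 234.5] (array([ 0.58833999, -0.0094428 ]), array([ 13.95057101,  17.54589118, -14.00035431, -20.43373457]))
```

View pics/c12.png

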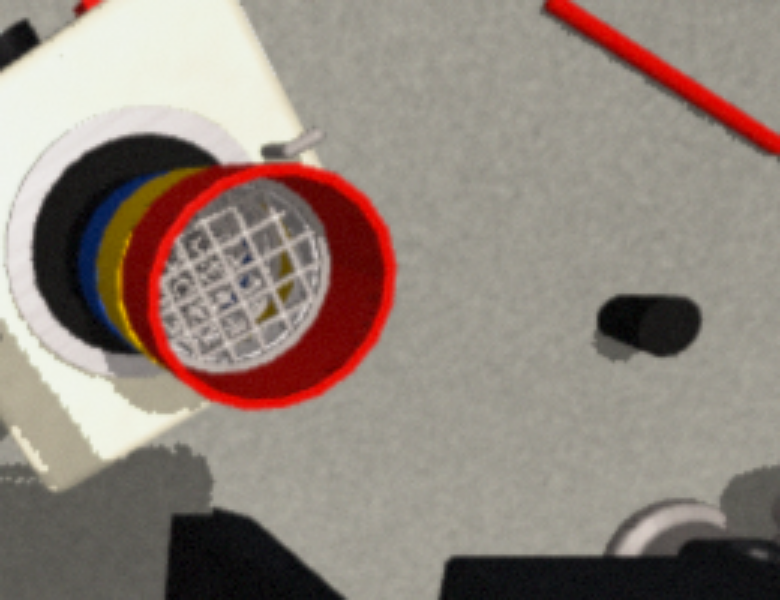

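View pics/c13.png

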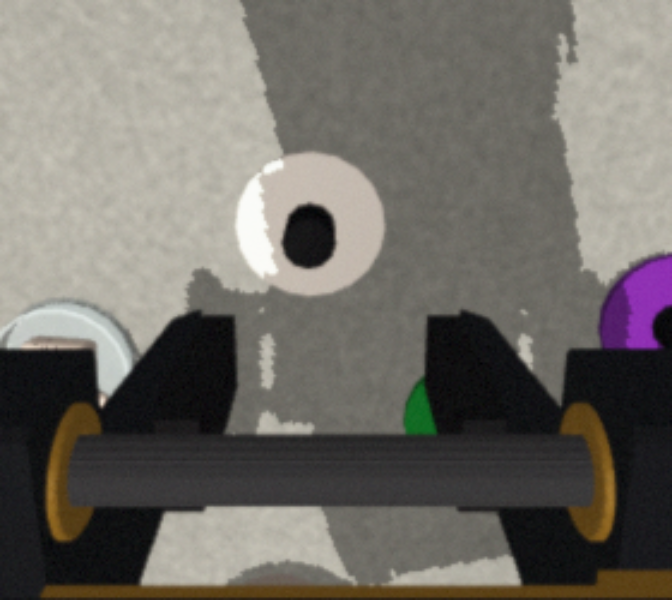

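Red is seated level. The white lid (crop centre (309,223)) stands alone, with the dish at lower left, purple at right and green behind the finger. It is the only white one, so it is the right lid. I'll fit its disc and knob.

```bash
python3 - <<'E'
from h import *
PROF["lid"]=[(.008,.03),(.013,.03)]
print(boxfit("wrist","lid",np.array([277.9,162.5,340,223.3]),(.6,.0)))
PROF["lid"]=[(.013,.01),(.038,.01)]
print(boxfit("wrist","lid",np.array([297.3,184.6,320,212]),(.6,.0)))
E
```

```text
(array([ 6.02759970e-01, -1.06462999e-05]), array([-0.13767225, -0.08223646,  0.13812757,  0.10054573]))
(array([6.02801555e-01, 3.96910384e-04]), array([-0.04727991, -0.57281199,  0.04741714,  0.5503182 ]))
```

```bash
python3 -m inch '[[0,0,0,0,-0.75,-1,0],[0,0,0,0,0,-3,0],[0,0,0,0,0,-3,0],[0,0,0,0,0,-2.2,0],[0,0,0,0,0,-1.2,0],[0,0,0,0,0,-0.8,0],[0,0,0,0,0,0,0],[0,0,0,0,0,0,-1],[0,0,0,0,0,0,-1],[0,0,0,0,0,0,-1],[0,0,0,0,0,0,-1],[0,0,0,0,0,0,-1],[0,0,0,0,0,0,-1],[0,0,0,0,0,0,-1],[0,0,0,0,0,0,-1]]' 20
python3 -m inch '[[0,0,0,0,0,1,-1],[0,0,0,0,0,4,-1],[0,0,0,0,0,4,-1],[0,0,0,0,0,4,-1],[0,0,0,0,0,4,-1],[0,0,0,0,0,4,-1],[0,0,0,0,0,4,-1],[0,0,0,0,0,3,-1],[0,0,0,-0.7,2,0,-1],[0,0,0,-0.8,2.8,0,-1],[0,0,0,-0.8,2.8,0,-1],[0,0,0,-0.8,2.8,0,-1],[0,0,0,-0.8,2.8,0,-1],[0,0,0,-0.8,2.8,0,-1],[0,0,0,-0.8,2.8,0,-1],[0,0,0,-0.8,2.8,0,-1],[0,0,0,-0.7,2.8,0,-1],[0,0,0,0,0,0,-1],[0,0,0,0,0,0,-1],[0,0,0,0,0,0,-1]]'
python3 - <<'E'
from h import *
im=look("w14",[])
u=px("wrist",(.527,.336,.19))
b=colour2(im,"coarse",(u[0]-80,u[1]-80,u[0]+80,u[1]+70));print(b,boxfit("wrist","coarse",b,(.528,.335),.171))
E
```

```text
time: 37.65
ee_pos: [0.6028, -0.0005, 0.1832]
tcp_rot: [2.606, 1.752, 0.002]
wrist_force: [-0.8, 0.1, 7.1]
opening: 0.0197
time: 39.65
ee_pos: [0.5324, 0.2428, 0.4622]
tcp_rot: [2.607, 1.752, -0.001]
wrist_force: [0.1, -0.5, -0.6]
opening: 0.0194
t 39.65 tcp [0.5324 0.2428 0.4622] [ 2.607e+00  1.752e+00 -1.000e-03] F [ 0.1 -0.5 -0.6] op 0.0194
[379.5 111.5 459.5 185.5] (array([0.52540899, 0.3386278 ]), array([-1.31546601, -0.19211089,  1.15491436,  0.32056862]))
```

View pics/w14.png

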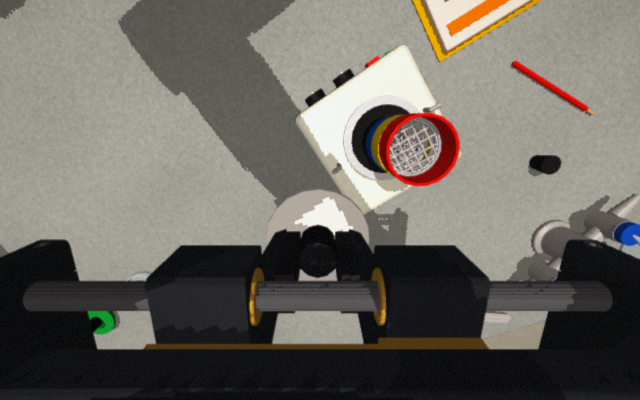

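The lid is held level at (318,230), and the red-topped stack is at (418,148). Carry it over.

```bash
python3 -m inch '[[0,0,0,-0.2,2.5,0,-1],[0,0,0,-0.2,2.5,0,-1],[0,0,0,-0.2,2.5,0,-1],[0,0,0,0,1.9,0,-1],[0,0,0,0,0,0,-1],[0,0,0,0,0,-2,-1],[0,0,0,0,0,-2,-1],[0,0,0,0,0,-1.6,-1],[0,0,0,0,0,0,-1],[0,0,0,0,0,0,-1]]'
```

```text
time: 40.7
ee_pos: [0.5266, 0.337, 0.4063]
tcp_rot: [2.608, 1.752, -0.001]
wrist_force: [0.4, 0.4, -0.9]
opening: 0.0193
```

```bash
python3 -m inch '[[0,0,0,0,0,-0.5,-1],[0,0,0,0,0,-0.5,-1],[0,0,0,0,0,-0.5,-1],[0,0,0,0,0,-0.2,-1],[0,0,0,0,0,0,-1],[0,0,0,0,0,0,-1]]'; python3 -m inch '[[0,0,0,0,0,-0.2,-1],[0,0,0,0,0,-0.2,-1],[0,0,0,0,0,-0.1,-1],[0,0,0,0,0,0,-1],[0,0,0,0,0,0,-1]]'
```

```text
time: 41.3
ee_pos: [0.5263, 0.3376, 0.3893]
tcp_rot: [2.607, 1.753, 0.0]
wrist_force: [0.2, -0.0, -0.9]
opening: 0.0196
time: 41.8
ee_pos: [0.5266, 0.3377, 0.3861]
tcp_rot: [2.606, 1.753, 0.004]
wrist_force: [-1.9, -0.5, 7.4]
opening: 0.019
```

Stop at .386, as computed. Release, retreat and check.

```bash
python3 -m inch '[[0,0,0,0,0,0.1,-1],[0,0,0,0,0,0,0],[0,0,0,0,0,0,0],[0,0,0,0,0,0,0],[0,0,0,0,0,0,0],[0,0,0,0,0,0,0],[0,0,0,0,0,1,0],[0,0,0,0,0,3,0],[0,0,0,0,0,4,0],[0,0,0,0,-2.5,0,0],[0,0,0,-0.5,-3,0,0],[0,0,0,-1,-3,0,0],[0,0,0,-1,-3,0,0],[0,0,0,-1,-3,0,0],[0,0,0,0,0,0,0],[0,0,0,0,0,0,0]]'
python3 - <<'E'
from h import *
im=look("w15",[]); sc=robot.camera("scene"); tp=robot.camera("top")
u=px("wrist",(.527,.337,.17)).astype(int); print(u)
def crop(i,c,r,f): 
    y,x=max(c[1]-r,0),max(c[0]-r,0); return cv2.resize(i[y:y+2*r,x:x+2*r],(f,f))
cv2.imwrite("pics/fin.png",np.hstack([crop(im,u,65,400),crop(sc,(360,130),50,400)]))
for t,g,z in(("dish",(.62,-.12),0),("rack",0,0),("mortar",0,0),("plate",0,0)):
    for c in("top","scene"): print(t,c,[np.round(r["xy"]) for r in robot.landmark_of(c,t)[:1]])
E
```

```text
time: 43.4
ee_pos: [0.4914, 0.1923, 0.4663]
tcp_rot: [2.608, 1.751, 0.003]
wrist_force: [0.6, -0.4, 0.5]
opening: 0.0445
t 43.4 tcp [0.4914 0.1923 0.4663] [2.608 1.751 0.003] F [ 0.6 -0.4  0.5] op 0.0445
[465 166]
dish top [array([367., 201.])]
dish scene [array([285., 242.])]
rack top []
rack scene [array([193., 263.])]
mortar top [array([353., 133.])]
mortar scene [array([338., 265.])]
plate top [array([354., 134.])]
plate scene [array([361., 139.])]
```

View pics/fin.png

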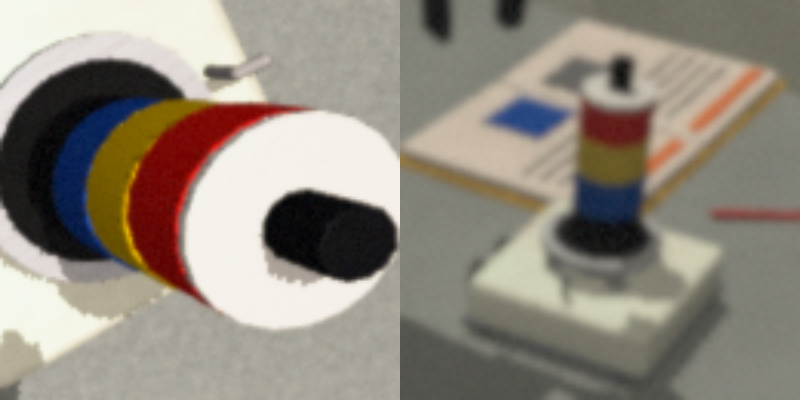

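The stack stands upright and straight in both views, with no gaps. The dish, rack and mortar are where they were. Handing in.

```bash
python3 -c "
from cell import robot
print(robot.finish_job())"
```

```text
the job is handed in; nothing more can be done
None
```

I built the stack on the shaker plate in the order asked (pan, blue, yellow, red, white lid), let go, backed the arm off and handed in at about 43 s.

- **Seating:** blue, yellow, red and the lid each stopped at the height worked out for fully seated, within about 0.2 mm. The push forces read 7–17 N. The pan was set down on the pad with a reading of about 7 N.
- **Stack:** the last wrist and scene pictures show it straight and level with no visible gaps. It is centred within about 2 mm of the fitted plate centre, (.527, .336).
- **Bystanders:** the dish and mortar are within about 3 px of where they started, in both the top and scene views. The rack was re-found only in the scene view, about 3 px off, because the network missed it in the top view.
- **Disagreements:**
  - The silhouette fits of the seated yellow and red sieves came out 2–3 mm off the release position, with about 1 px residuals. I put this down to colour-edge bias, since the seating heights agreed.
  - In the last top picture the network reported the plate at the mortar's place. The scene view had it where it started.

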